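# Pin the book cradle and take the archive photograph

## Robot

A 7-joint arm with a two-finger parallel gripper is mounted at the origin on the work surface. World frame = base frame: x ahead of the robot, y to its left, z up, the work surface at z = 0. Lengths are in m, angles in degrees, forces in N, time in s.
With the tool pointing down it reaches from about 0.35 to 0.9 m from the base axis. Payload 8.1 kg.
Tool frame: the origin (TCP) lies on the centre line of the jaws, within the pads' length; the fingertips stand 19 mm ahead of it and the grasp point (between the pads) is the TCP (bot.tips_ahead is the distance from the TCP to the fingertips, in m); z points along the fingers, y is the line along which they close (so a half turn about z gives the same grasp; the last joint's range is limited). The gripper opens to 85 mm and grips with 20 to 120 N. Pads are 22 mm wide; open, the fingers measure 114 mm over their backs; the gripper's body (76 mm by 85 mm) begins 54 mm behind the grasp point. The pads swing forward as they close: fully open they stand 13 mm farther back than shut.
Start: joints at [62.876, 24.895, 1.432, 90.138, -0.665, 64.973, -4.303], TCP at [0.226, -0.583, 0.25] pointing down, gripper open.
Joint ranges: [-149.89, 149.89], [-25.12, 119.58], [-72.63, 75.52], [4.76, 147.25], [-75.54, 255.54], [6.69, 114.76], [-157.13, 157.13]. Speed limits (degrees/s): [127.2, 127.2, 172.46, 172.46, 180, 180, 180].

## Interface

Orientations are given as [roll, pitch, yaw] about the fixed x, y, z axes, in that order (R = Rz(yaw) Ry(pitch) Rx(roll)).
In Python, from station import monitor, viewer, bot gives the robot as it stands.
- The arm moves only by the tool step_arm, never from a script. Its argument "series" is a list of rows, each a list of 3 entries, a list of its own where there are three numbers: the shift along the tool's x, y, z in cm, then the turn about the tool's z in degrees, then the opening in per cent of the stroke, from 0 (shut) to 100 (fully open). In form: [[[tx, ty, tz], spin, claw], ...]. A call has exactly 10 rows; each row shifts and turns the commanded pose from where the row before left it, along the tool's axes as they then stand; what a row does not reach is not made up. A row lasts 1/8 s, in which the tool goes at most 62.5 mm and 10.7 degrees, less where a joint would pass 70% of its speed; a pose out of reach is approached as far as the arm can. A call is refused whole if a number of a shift passes 6.25 or a number of a turn 10.7, either way. A call with a gripper value outside its range is refused whole. The fingers move at their own pace and stop on an object; "newtons" is the grip in N (left out, the last holds). Time passes only in rows, so rows that do not move let the fingers close, or fill a call up. It gives the time, the measured TCP pose, the force, the opening and the grip force at its end, in the units of the state.
- monitor.get_state(): the state, without advancing time (a new reading comes with each control period).
- viewer.get_image(name): name is "scene" or "top"; returns the picture (480x640x3 uint8, red, green, blue); there is no depth.
- viewer.camera_info(name): a dict with "vertical_fov" (degrees; the focal length in pixels is half the picture's height over the tangent of half this angle, whatever the lens; pixels are square), "cx", "cy" (the principal point, pixels), "R" (3x3) and "t" (3): a world point X has camera coordinates R X + t. Camera axes: x right, y down, z forward; pixel columns grow to the right and rows downward; lengths in m; the calibration is good to about 2 mm. A picture is of the moment at which its call begins. camera_info takes no time and is no camera call.
- bot.close_job(): hands the job in; it is judged then, once.
The state is a dict: "clock": time; "q": joint angles; "qd": joint speeds; "effort": joint torques, N m; "position": TCP position; "ee_rot": TCP orientation; "contact_force": force on the tool from outside, world axes, zero at the start; "ft_torque": the same for the moment, N m; "finger_gap": finger opening in m; "grip_force": force on a finger pad.
Only numpy, scipy, OpenCV 4.12 (cv2) and the standard library are available. Lean on these libraries where they do the work, as an engineer would, in place of code of your own. Each camera call takes 0.05 s, during which the arm holds its last target. There are 200 camera calls.

## Task

Lock the book cradle for the photograph: take the long index pin (the slim tall head) out of the wooden stand, push it down through the slotted lock plate at the side of the cradle, feeling for the hole in the tongue hidden below, until its collar sits fully home on the plate. Then take the picture with the two-stage release on the table: press its button to the halfway stop, pause there for about a second, press it fully down and let it come up again. Leave the short pin in the stand, and take no picture before the pin is home.

Things in the scene. Friction and masses are not known exactly. Their poses are not given: they have to be found in the camera images.
- lock_slot (a point): Centre of the slot in the lock plate, on its top face, 70 mm above the table. The level bare steel plate, 130 x 70 mm, 8 mm thick, stands at the cradle's right (-y) side. x runs along the slot (43 mm long), y across it (19 mm wide), z up. The hole to find lies beneath the slot: see cradle.
- cradle: Fixed cradle with an open book, 300 x 300 mm, 110 mm high, origin under its centre. Its steel tongue lies under the lock plate, its top 20 mm below the plate's top; it is 12 mm thick, with a round 18.5 mm through hole, on the slot's centre line but up to 12 mm either way along the slot from its centre: it must be felt for. A 60 N brake holds the tongue. Below it is room for the whole pin.
- index_pin_head (a point): Centre of the head of the loose long index pin (steel, 0.15 to 0.31 kg), upright in one hole of the stand. Head: cylinder 26 mm diameter, 44 mm tall; below it a collar 34 mm diameter, 5 mm thick, underside 27 mm below this point; then the shank, 16 mm diameter, 55 mm long, tapered to 14 mm over the last 2 mm: tip 82 mm below this point. z: its axis, up. Home, the collar lies on the lock plate.
- short_pin_head (a point): The short pin, not to be used, loose, upright in the other hole of the stand, 70 mm from the index pin; this point is the centre of its head, a cylinder of 40 mm diameter and 20 mm tall on a 34 mm collar of 5 mm. Its shank is 30 mm long.
- stand: Wooden stand, fixed, 60 x 130 mm and 70 mm high, origin at the centre of its underside; two holes of 20 mm through its 8 mm top plate, at y = -35 and +35 mm in its own frame, in which the two pins hang by their collars.
- release_top (a point): Middle of the unpressed top face of the release button, 64 mm above the table; it does not move with it. A grey disc of 36 mm diameter on a fixed black box 80 x 80 mm, 36 mm high. It goes straight down 12 mm: the first 6 mm take 1 to 2.5 N, then a halfway stop holds until about 12 N, the last 6 mm take 12 to 14 N. It springs back.
- focus (a joint): First half of the button's travel, m: 0 up, 0.006 at the halfway stop (and beyond).
- shutter (a joint): Second half of the button's travel, m: 0 up to the halfway stop, 0.006 when the button is fully down.
There are look-alikes about, which are no part of the job. Leave any pink look-alike of the part that bears index_pin_head alone. Leave any orange look-alike of the part that bears release_top alone.

How it is judged (in metres and radians):
On the way, in this order (a step that is already met when the one before it is completed fails the run):
1. the index pin is fully home in the lock plate (z of index_pin_head in the frame of lock_slot between 0.02 and 0.031 m and horizontal distance between index_pin_head and lock_slot below 0.019 m and angle between index_pin_head's own z axis and vertical below 0.12 rad), for 0.3 s.
2. with the pin home, the button is held at its halfway stop (all of step 1 and value of joint focus above 0.0045 m and value of joint shutter below 0.0015 m), for 0.5 s.
3. the button is pressed fully down (all of step 1 and value of joint shutter above 0.0045 m), for 0.05 s.
At the end, for the whole second after the job is handed in: The index pin stands upright (0.12 rad) through plate and tongue, collar on the plate (head centre at most 31 mm above it, within 19 mm of the slot centre sideways); the button is up again (each stage within 1.5 mm); the short pin is in its place in the stand (15 mm) (all of step 1 and value of joint each of focus, shutter below 0.0015 m and distance of short_pin_head from where it was at the start of the episode below 0.015 m); the robot touches nothing.
It fails at once if the button is pressed past the halfway stop before the pin is home (value of joint shutter above 0.003 m and not (z of index_pin_head in the frame of lock_slot between 0.02 and 0.031 m and horizontal distance between index_pin_head and lock_slot below 0.019 m and angle between index_pin_head's own z axis and vertical below 0.12 rad)).
It fails at once if the short pin is taken out of the stand (distance of short_pin_head from where it was at the start of the episode above 0.025 m).
It also fails if it takes over 72 s, if anything falls off the work surface, if the arm or the gripper's body presses on something with over 40 N, if the wrist force passes 120 N, or if a joint passes its speed limit or range.

## Working session

There is one attempt and no reset: what is moved stays moved. The work goes in short steps, Python scripts to look and compute and a tool call to move; the robot and the scene stay as the last step left them, time stands still between calls to the robot, and variables do not carry over. Pictures are saved under pics/ and viewed, at most 10 in all, crops included, and the job is handed in when it is done.

Besides the shell and the picture viewer there is one more tool, called after "Call:" as a command line: name --argument value ..., lists and objects as JSON in quotes. step_arm: Moves the arm, as the interface text tells. Its arguments: {"type":"object","properties":{"series":{"type":"array"},"newtons":{"type":"number"}},"required":["series"]}

```bash
mkdir -p pics
python3 - <<'E'
from station import monitor, viewer, bot
import cv2, numpy as np
for n in("scene","top"):
    im=viewer.get_image(n); cv2.imwrite(f"pics/{n}0.png",im[:,:,::-1])
    print(n,viewer.camera_info(n))
s=monitor.get_state(); print(s)
E
```

```text
scene {'vertical_fov': 50.42079013448354, 'cx': 317.9817121129274, 'cy': 240.4908666709173, 'R': array([[ 0.77908894,  0.62687859, -0.00660682],
       [ 0.42619333, -0.53734586, -0.72774905],
       [-0.45976045,  0.56416545, -0.68581169]]), 't': array([-0.36186418, -0.21992699,  1.29426235])}
top {'vertical_fov': 45.449402193950064, 'cx': 314.8283301073745, 'cy': 240.97667815543159, 'R': array([[ 0.04958572, -0.998754  , -0.0056304 ],
       [-0.97580812, -0.04724313, -0.21346335],
       [ 0.21293138,  0.01607893, -0.97693485]]), 't': array([-0.08228297,  0.54164354,  0.99030611])}
{'clock': 0.1, 'q': array([62.87635102, 24.93191094,  1.43084404, 90.18450471, -0.66388501,
       64.9730587 , -4.30283071]), 'qd': array([-0.09017286, -0.02374991, -0.03660628, -0.09019531, -0.00120868,
       -0.12748182, -0.07136611]), 'effort': array([ 3.72944356e-03, -6.71752739e+01,  1.02838263e+00, -3.16905534e+01,
        1.57522433e-02,  7.24452781e-03, -3.14422792e-06]), 'position': array([ 0.22626774, -0.58214331,  0.24960621]), 'ee_rot': array([-1.79919218e+02,  8.04002528e-03,  2.12415568e+01]), 'contact_force': array([ 0.3818744 ,  1.0816144 , -0.02982845]), 'ft_torque': array([ 0.01264003,  0.00626169, -0.01239641]), 'grip_force': 0.0, 'finger_gap': 0.08565393397525245}
```

View pics/scene0.png

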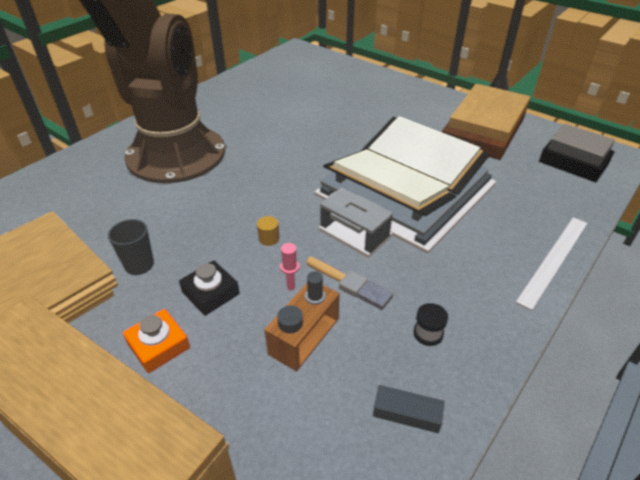

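View pics/top0.png

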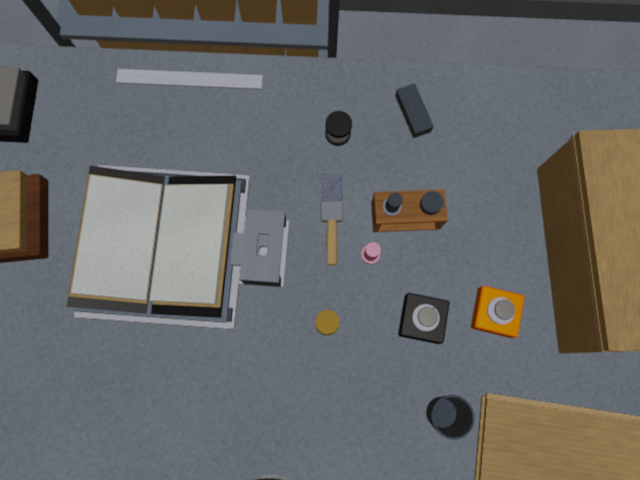

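Candidates: in the stand, a slim tall dark head (top 394,201; scene 315,285) is the index pin, and the wide short head (431,203; scene 290,318) is the short pin. The pink pin (372,251) and the orange release (502,310) are look-alikes. The black release is at (426,318), and the lock plate slot is near (263,245). I'll check these in one composite close crop.

Run:
```python
import cv2, numpy as np
t=cv2.imread("pics/top0.png"); s=cv2.imread("pics/scene0.png")
def c(im,x,y): return cv2.resize(im[y:y+60,x:x+80],None,fx=5,fy=5,interpolation=cv2.INTER_CUBIC)
cv2.imwrite("pics/crop1.png",np.vstack([np.hstack([c(t,370,180),c(t,225,215)]),np.hstack([c(s,265,268),c(s,315,190)])]))
```

```text
(no output)
```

View pics/crop1.png

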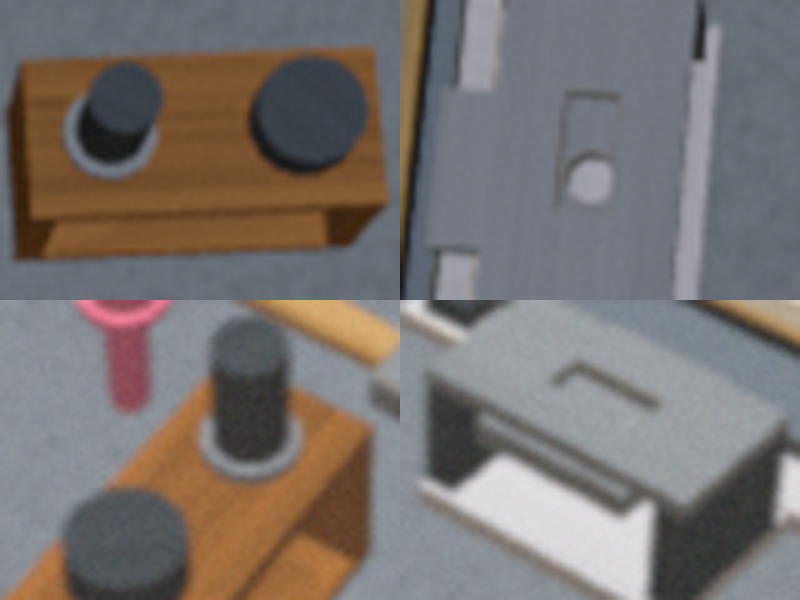

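The crop shows the slim head standing on its collar at top (394.8,199.2), next to the wide short pin. Through the slot, the tongue's hole appears as a white disc near top (262.4,250.6), in the lower half of the slot.

```bash
cat > h.py <<'E'
import numpy as np, cv2
from station import monitor, viewer, bot
def ray(n,u,v):
    c=viewer.camera_info(n); f=240/np.tan(np.radians(c["vertical_fov"]/2))
    d=c["R"].T@np.array([(u-c["cx"])/f,(v-c["cy"])/f,1]); return -c["R"].T@c["t"],d
def onz(n,u,v,z):
    o,d=ray(n,u,v); return (o+d*(z-o[2])/d[2]).round(4)
def tri(a,b):
    A=[];y=[]
    for o,d in(ray("top",*a),ray("scene",*b)):
        d=d/np.linalg.norm(d);P=np.eye(3)-np.outer(d,d);A.append(P);y.append(P@o)
    return np.linalg.lstsq(np.vstack(A),np.hstack(y),rcond=None)[0].round(4)
def go(x,y,z,yaw):
    s=monitor.get_state();p=s["position"];w=s["ee_rot"][2];c,n=np.cos(np.radians(w)),np.sin(np.radians(w))
    d=np.array([x,y,z])-p
    print("pos",p.round(4),"rpy",s["ee_rot"].round(2),"F",s["contact_force"].round(1),"gap",s["finger_gap"].round(4))
    print("tool cm",(100*np.array([c*d[0]+n*d[1],n*d[0]-c*d[1],-d[2]])).round(2),"spin",round(w-yaw,1))
E
python3 - <<'E'
from h import *
t=cv2.imread("pics/top0.png"); s=cv2.imread("pics/scene0.png")
T=lambda x,y,x0,y0:(x0+(x+.5)/5-.5,y0+(y+.5)/5-.5)
ht=T(126,98,370,180); hs=T(249,48,265,268)
print("head top tri (z .119)",tri(ht,hs),onz("top",*ht,.119),onz("scene",*hs,.119))
print("collar",onz("top",*T(111,133,370,180),.075),onz("scene",*T(251,136,265,268),.075))
st=T(309,110,370,180); print("short top .095",onz("top",*st,.095),tri(st,T(126,234,265,268)))
print("stand edge",onz("top",*T(25,62,370,180),.07),onz("top",*T(375,50,370,180),.07),onz("top",*T(388,205,370,180),.07),onz("top",*T(33,220,370,180),.07))
for y in (.05,.038): print("hole",y,onz("top",*T(189,180,225,215),y))
# slot: top-left corners
for q in((166,92),(157,205),(220,97),(28,245),(43,90)): print("slot corner",q,onz("top",*T(*q,225,215),.07))
for q in((178,62),(260,108),(153,84)): print("slot sc",onz("scene",*T(*q,315,190),.07))
for q in((24,74),(384,118),(283,208)): print("plate sc",onz("scene",*T(*q,315,190),.07))
for n,im,(x,y) in(("top",t,(396,285)),("scene",s,(175,255))):
    g=cv2.cvtColor(im[y:y+70,x:x+70],cv2.COLOR_BGR2GRAY)
    m=(g>165).astype('uint8'); cs,_=cv2.findContours(m,cv2.RETR_EXTERNAL,cv2.CHAIN_APPROX_NONE)
    c=max(cs,key=cv2.contourArea); e=cv2.fitEllipse(c); print(n,g.max(),"ring",e[0][0]+x,e[0][1]+y,e[1])
    print(g[int(e[0][1])-14:int(e[0][1])+14:2,int(e[0][0])-16:int(e[0][0])+18:2])
    cv2.imwrite(f"pics/b_{n}.png",cv2.resize(im[y:y+60,x:x+60],None,fx=6,fy=6,interpolation=cv2.INTER_CUBIC))
cv2.imwrite("pics/b.png",np.hstack([cv2.imread("pics/b_top.png"),cv2.imread("pics/b_scene.png")]))
E
```

```text
head top tri (z .119) [ 0.6134 -0.1928  0.118 ] [ 0.6132 -0.1926  0.119 ] [ 0.6139 -0.1936  0.119 ]
collar [ 0.613  -0.1928  0.075 ] [ 0.6136 -0.193   0.075 ]
short top .095 [ 0.6191 -0.261   0.095 ] [ 0.6191 -0.2612  0.0945]
stand edge [ 0.64   -0.1612  0.07  ] [ 0.6508 -0.2899  0.07  ] [ 0.592  -0.2947  0.07  ] [ 0.5802 -0.1658  0.07  ]
hole 0.05 [0.5241 0.0399 0.05  ]
hole 0.038 [0.5264 0.0412 0.038 ]
slot corner (166, 92) [0.5523 0.0483 0.07  ]
slot corner (157, 205) [0.5104 0.0486 0.07  ]
slot corner (220, 97) [0.5513 0.0286 0.07  ]
slot corner (28, 245) [0.4936 0.0938 0.07  ]
slot corner (43, 90) [0.5508 0.093  0.07  ]
slot sc [0.5112 0.0472 0.07  ]
slot sc [0.5541 0.044  0.07  ]
slot sc [0.5117 0.0296 0.07  ]
plate sc [0.4669 0.0023 0.07  ]
plate sc [0.5961 0.0695 0.07  ]
plate sc [0.5949 0.0007 0.07  ]Traceback (most recent call last):
  File "<stdin>", line 17, in <module>
ValueError: max() iterable argument is empty
```

The pin stands at (0.6135,-0.193), the slot centre is about (0.532,0.038), and the hole is near x=0.525. These agree with the given heights and sizes. Next I'll measure the button, then start moving.

Run:
```python
from h import *
t=cv2.imread("pics/top0.png"); s=cv2.imread("pics/scene0.png")
o=[cv2.resize(im[y:y+60,x:x+60],None,fx=6,fy=6,interpolation=cv2.INTER_CUBIC) for im,x,y in((t,396,288),(s,178,255))]
cv2.imwrite("pics/b.png",np.hstack(o))
print(onz("top",426,317,.064),onz("scene",206,271,.064))
go(.6135,-.193,.20,94.9)
```

```text
[ 0.416  -0.2587  0.064 ] [ 0.4208 -0.2634  0.064 ]Traceback (most recent call last):
  File "<stdin>", line 6, in <module>
  File "h.py", line 16, in go
    print("pos",p.round(4),"rpy",s["ee_rot"].round(2),"F",s["contact_force"].round(1),"gap",s["finger_gap"].round(4))
                                                                                            ^^^^^^^^^^^^^^^^^^^^^
AttributeError: 'float' object has no attribute 'round'
```

View pics/b.png

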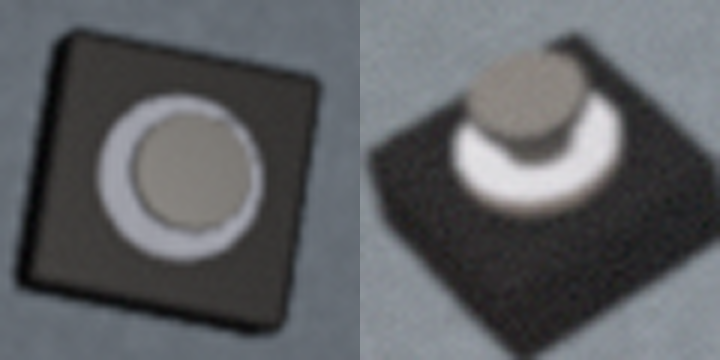

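The grey disc on the black box is centred at top (427.7,315.8) and scene (205.6,270.3).

```bash
sed -i 's/s\["finger_gap"\].round(4)/round(s["finger_gap"],4)/' h.py
python3 - <<'E'
from h import *
a=(427.7,315.8);b=(205.6,270.3)
print(onz("top",*a,.064),onz("scene",*b,.064),tri(a,b))
go(.6135,-.193,.20,94.9)
E
```

```text
[ 0.4182 -0.2617  0.064 ] [ 0.419  -0.2626  0.064 ] [ 0.4182 -0.262   0.063 ]
pos [ 0.2263 -0.5821  0.2496] rpy [-1.7992e+02  1.0000e-02  2.1240e+01] F [ 0.4  1.1 -0. ] gap 0.0857
tool cm [ 50.19 -22.24   4.96] spin -73.7
```

Call:
step_arm --series '[[[3, -1.2, -4], 0, 60], [[5.2, -2.3, -3], 0, 60], [[5.2, -2.3, 0], 0, 60], [[5.2, -2.3, 0], 0, 60], [[5.2, -2.3, 0], 0, 60], [[5.2, -2.3, 0], 0, 60], [[5.2, -2.3, 0], 0, 60], [[5.2, -2.3, 0], 0, 60], [[5.2, -2.3, 2], 0, 60], [[5.2, -2.3, 5], 0, 60]]' --newtons 60

```text
clock: 1.35
position: [0.6056, -0.2042, 0.2588]
ee_rot: [179.9, -0.2, 21.3]
contact_force: [0.7, -0.3, 0.2]
finger_gap: 0.0511
grip_force: 0.0
```

Call:
step_arm --series '[[[0, 0, 1], -10.5, 60], [[0, 0, 1], -10.5, 60], [[0, 0, 1], -10.5, 60], [[0, 0, 1], -10.5, 60], [[0, 0, 0], -10.5, 60], [[0, 0, 0], -10.5, 60], [[0, 0, 0], -10.5, 60], [[0, 0, 0], 0, 60], [[0, 0, 0], 0, 60], [[0, 0, 0], 0, 60]]'

```text
clock: 2.6
position: [0.6031, -0.2061, 0.2181]
ee_rot: [-180.0, 0.0, 94.6]
contact_force: [0.1, 0.2, 0.5]
finger_gap: 0.0516
grip_force: 0.0
```

```bash
python3 -c "
from h import *
go(.6135,-.193,.10,94.9)"
```

```text
pos [ 0.6031 -0.2061  0.2181] rpy [-1.7999e+02  1.0000e-02  9.4610e+01] F [0.1 0.2 0.5] gap 0.0516
tool cm [ 1.22  1.14 11.81] spin -0.3
```

Call:
step_arm --series '[[[0.6, 0.57, 0], 0, 60], [[0.62, 0.57, 0], 0, 60], [[0, 0, 3], 0, 60], [[0, 0, 3], 0, 60], [[0, 0, 2], 0, 60], [[0, 0, 2], 0, 60], [[0, 0, 1.8], 0, 60], [[0, 0, 0], 0, 60], [[0, 0, 0], 0, 60], [[0, 0, 0], 0, 60]]'

```text
clock: 3.85
position: [0.6141, -0.1932, 0.1011]
ee_rot: [179.9, 0.0, 94.7]
contact_force: [0.4, -0.3, 0.9]
finger_gap: 0.0511
grip_force: 0.0
```

Call:
step_arm --series '[[[0, 0, 0], 0, 0], [[0, 0, 0], 0, 0], [[0, 0, 0], 0, 0], [[0, 0, 0], 0, 0], [[0, 0, 0], 0, 0], [[0, 0, 0], 0, 0], [[0, 0, 0], 0, 0], [[0, 0, 0], 0, 0], [[0, 0, 0], 0, 0], [[0, 0, 0], 0, 0]]'

```text
clock: 5.1
position: [0.6137, -0.1932, 0.1009]
ee_rot: [180.0, 0.0, 94.7]
contact_force: [-1.7, 0.6, 5.9]
finger_gap: 0.0245
grip_force: 58.6
```

Call:
step_arm --series '[[[0, 0, -1], 0, 0], [[0, 0, -2], 0, 0], [[0, 0, -2], 0, 0], [[0, 0, -2], 0, 0], [[0, 0, -2], 0, 0], [[0, 0, -2], 0, 0], [[0, 0, -2], 0, 0], [[0, 0, -1], 0, 0], [[0, 0, 0], 0, 0], [[0, 0, 0], 0, 0]]'

```text
clock: 6.35
position: [0.6131, -0.193, 0.2395]
ee_rot: [-179.9, -0.0, 94.7]
contact_force: [1.0, 1.0, -2.1]
finger_gap: 0.0246
grip_force: 59.0
```

```bash
python3 -c "
from h import *
go(.525,.0385,.22,90)
im=viewer.get_image('scene');cv2.imwrite('pics/lift.png',im[120:420,180:580,::-1].repeat(2,0).repeat(2,1))"
```

```text
pos [ 0.6131 -0.193   0.2395] rpy [-1.7994e+02 -2.0000e-02  9.4740e+01] F [ 1.   1.  -2.1] gap 0.0246
tool cm [23.8  -6.86  1.95] spin 4.7
```

View pics/lift.png

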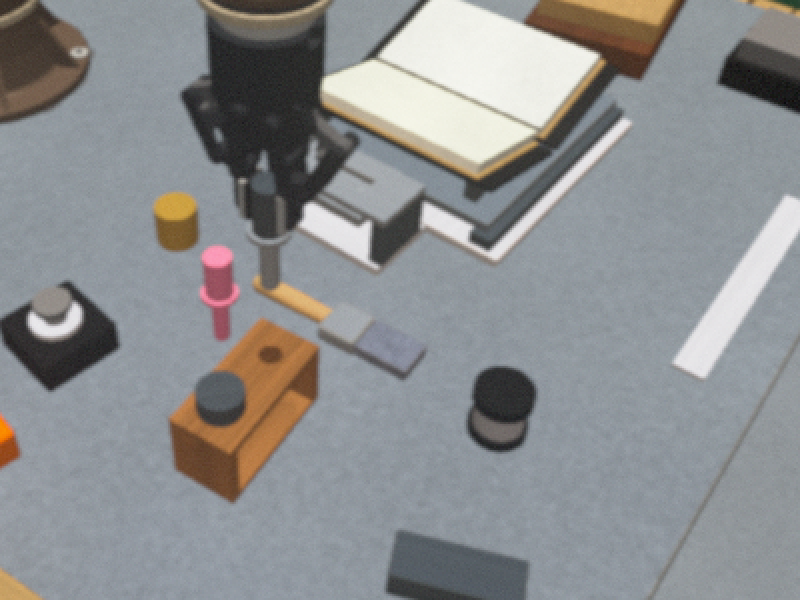

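The pin is held upright at (265,215) in the view. The short pin is still in the stand.

Call:
step_arm --series '[[[1.6, -0.4, 0], 0, 0], [[3, -0.9, 0], 0, 0], [[3.4, -1, 0], 0, 0], [[3.4, -1, 0], 0, 0], [[3.4, -1, 0], 0, 0], [[3.4, -1, 0], 0, 0], [[3, -0.9, 1], 0, 0], [[1.8, -0.4, 1], 0, 0], [[0.8, -0.26, 0], 4.7, 0], [[0, 0, 0], 0, 0]]'

```text
clock: 7.65
position: [0.5245, 0.0401, 0.2201]
ee_rot: [-180.0, -0.0, 90.2]
contact_force: [0.0, -0.0, -2.0]
finger_gap: 0.0249
grip_force: 59.1
```

```bash
python3 -c "
from h import *
go(.525,.0385,.16,90)"
```

```text
pos [0.5245 0.0401 0.2201] rpy [-1.7997e+02 -1.0000e-02  9.0210e+01] F [ 0. -0. -2.] gap 0.0249
tool cm [-0.16  0.05  6.01] spin 0.2
```

Call:
step_arm --series '[[[-0.14, 0.05, 2], 0, 0], [[0, 0, 2], 0, 0], [[0, 0, 1.5], 0, 0], [[0, 0, 0.4], 0, 0], [[0, 0, 0.4], 0, 0], [[0, 0, 0.3], 0, 0], [[0, 0, 0.3], 0, 0], [[0, 0, 0.3], 0, 0], [[0, 0, 0], 0, 0], [[0, 0, 0], 0, 0]]'

```text
clock: 8.9
position: [0.526, 0.0371, 0.1483]
ee_rot: [180.0, 0.0, 90.0]
contact_force: [0.7, 0.4, -1.5]
finger_gap: 0.0248
grip_force: 59.1
```

Call:
step_arm --series '[[[0, 0, 0.3], 0, 0], [[0, 0, 0.3], 0, 0], [[0, 0, 0.3], 0, 0], [[0, 0, 0.2], 0, 0], [[0, 0, 0.2], 0, 0], [[0, 0, 0.2], 0, 0], [[0, 0, 0.2], 0, 0], [[0, 0, 0], 0, 0], [[0, 0, 0], 0, 0], [[0, 0, 0], 0, 0]]'

```text
clock: 10.15
position: [0.5256, 0.0371, 0.131]
ee_rot: [-180.0, -0.0, 90.0]
contact_force: [-2.4, 2.3, -3.7]
finger_gap: 0.0247
grip_force: 59.0
```

The tip is already 5 mm below the tongue's top with almost no force, so it's in the hole. I'll push it home.

Call:
step_arm --series '[[[0, 0, 0.3], 0, 0], [[0, 0, 0.3], 0, 0], [[0, 0, 0.3], 0, 0], [[0, 0, 0.3], 0, 0], [[0, 0, 0.3], 0, 0], [[0, 0, 0.3], 0, 0], [[0, 0, 0.3], 0, 0], [[0, 0, 0.3], 0, 0], [[0, 0, 0.2], 0, 0], [[0, 0, 0], 0, 0]]'

```text
clock: 11.4
position: [0.5256, 0.0373, 0.1048]
ee_rot: [-180.0, -0.0, 90.1]
contact_force: [-4.4, 3.0, -3.1]
finger_gap: 0.0245
grip_force: 59.4
```

Call:
step_arm --series '[[[0, 0, 0.1], 0, 0], [[0, 0, 0.1], 0, 0], [[0, 0, 0.1], 0, 0], [[0, 0, 0.1], 0, 0], [[0, 0, 0.1], 0, 0], [[0, 0, 0], 0, 0], [[0, 0, 0], 0, 0], [[0, 0, 0], 0, 0], [[0, 0, 0], 0, 0], [[0, 0, 0], 0, 0]]'

```text
clock: 12.65
position: [0.5257, 0.0374, 0.1009]
ee_rot: [-180.0, 0.0, 90.1]
contact_force: [-7.1, 2.8, 9.6]
finger_gap: 0.0244
grip_force: 60.7
```

Call:
step_arm --series '[[[0, 0, 0], 0, 60], [[0, 0, 0], 0, 60], [[0, 0, 0], 0, 60], [[0, 0, 0], 0, 60], [[0, 0, 0], 0, 60], [[0, 0, -1], 0, 60], [[0, 0, -3], 0, 60], [[0, 0, -4], 0, 60], [[0, 0, -4], 0, 60], [[-3, 0, -3], 0, 60]]'

```text
clock: 13.9
position: [0.5264, 0.0094, 0.253]
ee_rot: [179.8, -0.1, 90.3]
contact_force: [1.4, -0.2, -0.2]
finger_gap: 0.0511
grip_force: 0.0
```

Call:
step_arm --series '[[[-5, 0, 0], 0, 0], [[-5, 1, 0], 0, 0], [[-5, 1, 0], 0, 0], [[-5, 2, 0], 0, 0], [[-4, 3, 0], 0, 0], [[-2, 3, 0], 0, 0], [[0, 0, 0], 0, 0], [[0, 0, 0], 0, 0], [[0, 0, 0], 0, 0], [[0, 0, 0], 0, 0]]'

```text
clock: 15.15
position: [0.6258, -0.2523, 0.2507]
ee_rot: [180.0, 0.0, 90.1]
contact_force: [0.4, -0.2, 0.8]
finger_gap: 0.0003
grip_force: 0.0
```

```bash
python3 -c "
from h import *
go(.4185,-.262,.10,90)
t=viewer.get_image('top');s=viewer.get_image('scene')
c=lambda im,x,y: cv2.resize(im[y:y+75,x:x+100,::-1],None,fx=4,fy=4,interpolation=2)
cv2.imwrite('pics/home.png',np.hstack([c(t,215,205),c(s,305,165)]))"
```

```text
pos [ 0.6258 -0.2523  0.2507] rpy [1.7999e+02 1.0000e-02 9.0080e+01] F [ 0.4 -0.2  0.8] gap 0.0003
tool cm [ -0.94 -20.73  15.07] spin 0.1
```

View pics/home.png

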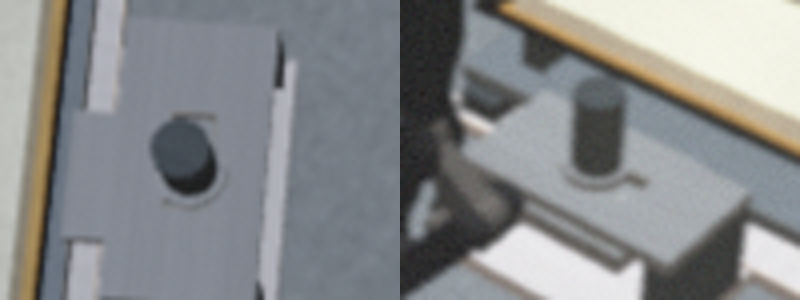

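The pin is upright with its collar on the plate (top crop 185,165; scene crop 598,130). Next is the button, with the fingers shut.

Call:
step_arm --series '[[[-0.1, -2, 0], 0, 0], [[-0.1, -3, 0], 0, 0], [[-0.1, -3.5, 0], 0, 0], [[-0.1, -3.5, 0], 0, 0], [[-0.1, -3.5, 2], 0, 0], [[-0.1, -3, 3], 0, 0], [[-0.2, -1.7, 3], 0, 0], [[-0.1, -0.5, 3], 0, 0], [[0, 0, 2], 0, 0], [[0, 0, 0], 0, 0]]'

```text
clock: 16.5
position: [0.4183, -0.2616, 0.1194]
ee_rot: [-179.9, -0.1, 90.1]
contact_force: [-0.1, 0.1, 1.1]
finger_gap: -0.0001
grip_force: 0.0
```

```bash
python3 -c "
from h import *
print(bot.tips_ahead)
go(.4185,-.262,.083,90)"
```

```text
0.019
pos [ 0.4183 -0.2616  0.1194] rpy [-1.7988e+02 -7.0000e-02  9.0050e+01] F [-0.1  0.1  1.1] gap -0.0001
tool cm [-0.05  0.02  3.64] spin 0.1
```

Call:
step_arm --series '[[[0, 0, 1], 0, 0], [[0, 0, 1], 0, 0], [[0, 0, 1], 0, 0], [[0, 0, 0.3], 0, 0], [[0, 0, 0.2], 0, 0], [[0, 0, 0.2], 0, 0], [[0, 0, 0.2], 0, 0], [[0, 0, 0.1], 0, 0], [[0, 0, 0], 0, 0], [[0, 0, 0], 0, 0]]'

```text
clock: 17.75
position: [0.4193, -0.2621, 0.0804]
ee_rot: [180.0, 0.0, 90.0]
contact_force: [-0.5, -0.0, 2.1]
finger_gap: 0.0001
grip_force: 0.7
```

Contact has just begun, with the button about 2.6 mm down. I'll go on gently to the stop.

Call:
step_arm --series '[[[0, 0, 0.1], 0, 0], [[0, 0, 0], 0, 0], [[0, 0, 0.1], 0, 0], [[0, 0, 0], 0, 0], [[0, 0, 0.1], 0, 0], [[0, 0, 0], 0, 0], [[0, 0, 0.05], 0, 0], [[0, 0, 0], 0, 0], [[0, 0, 0], 0, 0], [[0, 0, 0], 0, 0]]'

```text
clock: 19.0
position: [0.4194, -0.2621, 0.077]
ee_rot: [180.0, 0.0, 90.0]
contact_force: [-0.1, 0.6, 7.3]
finger_gap: 0.0005
grip_force: 3.4
```

7.3 N means it's on the halfway stop. I'll hold for 1.25 s, then press fully and release.

Call:
step_arm --series '[[[0, 0, 0], 0, 0], [[0, 0, 0], 0, 0], [[0, 0, 0], 0, 0], [[0, 0, 0], 0, 0], [[0, 0, 0], 0, 0], [[0, 0, 0], 0, 0], [[0, 0, 0], 0, 0], [[0, 0, 0], 0, 0], [[0, 0, 0], 0, 0], [[0, 0, 0], 0, 0]]'

```text
clock: 20.25
position: [0.4194, -0.2621, 0.077]
ee_rot: [180.0, 0.0, 90.0]
contact_force: [0.6, 1.0, 6.8]
finger_gap: 0.0003
grip_force: 3.4
```

Call:
step_arm --series '[[[0, 0, 0.15], 0, 0], [[0, 0, 0.15], 0, 0], [[0, 0, 0.1], 0, 0], [[0, 0, 0.1], 0, 0], [[0, 0, 0.1], 0, 0], [[0, 0, 0.05], 0, 0], [[0, 0, 0], 0, 0], [[0, 0, 0], 0, 0], [[0, 0, 0], 0, 0], [[0, 0, 0], 0, 0]]'

```text
clock: 21.5
position: [0.4195, -0.2621, 0.0709]
ee_rot: [180.0, 0.0, 90.0]
contact_force: [-1.2, 0.6, 13.4]
finger_gap: 0.0002
grip_force: 6.5
```

Call:
step_arm --series '[[[0, 0, 0.1], 0, 0], [[0, 0, 0], 0, 0], [[0, 0, 0], 0, 0], [[0, 0, -0.5], 0, 0], [[0, 0, -1], 0, 0], [[0, 0, -2], 0, 0], [[0, 0, -3], 0, 0], [[0, 0, -3], 0, 0], [[0, 0, -3], 0, 0], [[0, 0, 0], 0, 0]]'

```text
clock: 22.75
position: [0.4199, -0.2624, 0.196]
ee_rot: [179.9, 0.1, 90.0]
contact_force: [0.1, -0.1, -0.1]
finger_gap: -0.0
grip_force: 0.0
```

```bash
python3 -c "
from h import *
go(.4185,-.262,.2,90)
t=viewer.get_image('top');s=viewer.get_image('scene')
c=lambda im,x,y: cv2.resize(im[y:y+150,x:x+200,::-1],None,fx=2,fy=2,interpolation=2)
cv2.imwrite('pics/end.png',np.hstack([c(t,210,170),c(s,200,165)]))"
```

```text
pos [ 0.4199 -0.2624  0.196 ] rpy [1.7986e+02 1.0000e-01 9.0030e+01] F [ 0.1 -0.1 -0.1] gap -0.0
tool cm [ 0.04 -0.14 -0.4 ] spin 0.0
```

View pics/end.png

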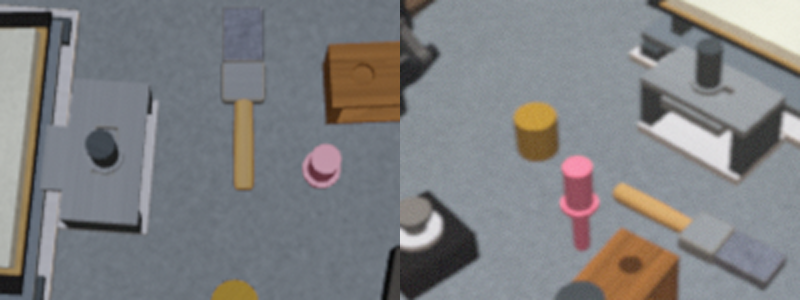

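The pin is still home (scene crop 708,65), the button is up (crop 412,215), and the arm is clear of everything.

```bash
python3 -c "
from station import bot
print(bot.close_job())"
```

```text
the job is handed in; nothing more can be done
None
```

I handed the job in at about 23 s; no verdict came back. The index pin is home in the lock plate, the button was held at the halfway stop for over a second, pressed fully and came back up, and the short pin stayed in the stand.

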